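# Snap the retaining clip into the spindle groove of a hand mill

### The arm

A 6-joint arm with a two-finger parallel gripper is mounted at the origin on a cart in front of the work surface, level with it; the furniture and walls round the work are solid. World frame = base frame: x ahead of the robot, y to its left, z up, the work surface at z = 0. Lengths are in m, angles in rad, forces in N, time in s.
With the tool pointing down it reaches from about 0.325 to 0.775 m from the base axis. Payload 5.5 kg.
Tool frame: the origin (TCP) lies midway between the tips of the shut fingers; the grasp point (between the pads) lies pinch_z behind it (pinch_z is the distance from the TCP to the grasp point, in m); z points along the fingers, y is the line along which they close (so a half turn about z gives the same grasp; the last joint's range is limited). The gripper opens to 88 mm and grips with 3 to 60 N. Pads are 20 mm wide; open, the fingers measure 115 mm over their backs; the gripper's body (75 mm by 178 mm) begins 61 mm behind the grasp point.
Start: joints at [1.176, 0.091, 1.231, -0, 1.82, -0.057], TCP at [0.199, 0.566, 0.223] pointing down, gripper open.
Joint ranges: [-2.87, 2.87], [-0.86, 2.18], [0.17, 2.46], [-1.51, 4.65], [0.06, 2.69], [-2.65, 2.65]. Speed limits (rad/s): [2.57, 2.57, 3.01, 3.14, 3.14, 3.14].

### API

Orientations are given as [roll, pitch, yaw] about the fixed x, y, z axes, in that order (R = Rz(yaw) Ry(pitch) Rx(roll)).
In Python, from plant import state, camera, finish_job, pinch_z gives the robot as it stands.
- The arm moves only by the tool arm_command, never from a script. Its argument "deltas" is text: rows parted by semicolons, each of 4 numbers parted by spaces: the shift along the tool's x, y, z in cm, then the turn about the tool's z in degrees. A call has 1 to 5 rows; each row shifts and turns the commanded pose from where the row before left it, along the tool's axes as they then stand; what a row does not reach is not made up. A row lasts 1/8 s, in which the tool goes at most 62.5 mm and 10.7 degrees, less where a joint would pass 70% of its speed; a pose out of reach is approached as far as the arm can. A call is refused whole if a number of a shift passes 6.25 or a number of a turn 10.7, either way. A call with a gripper value outside its range is refused whole. "grip" is the opening, from 0 (shut) to 1 (fully open), set as the call begins (left out, the last holds). The fingers move at their own pace and stop on an object; "squeeze" is the grip in N (left out, the last holds). Time passes only in rows, so rows that do not move let the fingers close. It gives the time, the measured TCP pose, the force, the opening and the grip force at its end, in the units of the state.
- state(): the state, without advancing time (a new reading comes with each control period).
- camera(name): name is "side" or "top" or "wrist"; returns a dict with "frame" (384x512x3 uint8, red, green, blue), "fov_y" (degrees; the focal length in pixels is half the picture's height over the tangent of half this angle, whatever the lens; pixels are square), "cx", "cy" (the principal point, pixels), "R" (3x3) and "t" (3): a world point X has camera coordinates R X + t. Camera axes: x right, y down, z forward; pixel columns grow to the right and rows downward; lengths in m; the calibration is good to about 2 mm. A picture is of the moment at which its call begins. There is no depth.
- finish_job(): hands the job in; it is judged then, once.
The state is a dict: "t": time; "joint_positions": joint angles; "qd": joint speeds; "joint_efforts": joint torques, N m; "tcp_pos": TCP position; "tcp_rot": TCP orientation; "ft_force": force on the tool from outside, world axes, zero at the start; "wrist_torque": the same for the moment, N m; "width": finger opening in m; "grip_force": force on a finger pad.
Only numpy, scipy, OpenCV 4.12 (cv2) and the standard library are available. Lean on these libraries where they do the work, as an engineer would, in place of code of your own. Each camera call takes 0.05 s, during which the arm holds its last target. There are 200 camera calls.

### The job

Pick up the open retaining clip with the red tab and push it sideways, flat on the crank boss and under the steel collar, into the groove of the hand mill's spindle until its jaws have snapped past and it is fully home, then let go. How high the spindle stands out is not known exactly, so feel for the boss; set the clip down and push it gently, never with more than 30 N, and leave the jar, the mug and the jug where they are.

Things in the scene. Friction and masses are not known exactly. Their poses are not given: they have to be found in the camera images.
- clip_bore (a point): centre of the open bore of the loose clip, half-way up its 7 mm thick plate (3.5 mm above its underside); +x points out of the open mouth (the way it is pushed on), z up. The clip lies flat at the start. The plate reaches 44 mm behind this point (-x) and is 38 mm wide (y); the jaws reach 10 mm ahead. A flat floor 8 mm behind it meets the groove when home
- clip_tab (a point): centre of the upright red grip tab of the clip, axes as clip_bore: 35 mm behind the bore (-x) and 20.5 mm higher. 16 mm long (x), 12 mm thick (y: grip it across these faces, from above), 34 mm tall: its foot on the plate is 17 mm below this point, its top 17 mm above
- mill_groove (a point): point on the upright spindle axis of the mill, 155 mm above the worktop. The flat boss top, which is the lower side of the groove, stands at this height or up to 12 mm higher or lower (grind setting: unknown, not tracked). Above the boss top: the groove, 16 mm thick and 9 mm high, then a steel collar 26 mm across and 8 mm high that ends the spindle
- mill: the hand mill, fixed, origin under its centre: wooden box 120 x 120 x 99 mm, steel bowl, spindle with a round boss 64 mm across. The crank arm runs along +x just below the boss top to an upright wooden knob 96 mm from the axis, top 27 mm above the boss top; it does not turn. The clip may be pushed on from any side; the side away from the crank is clear
- clip: the steel clip (90 g), origin under the bore centre, axes as clip_bore. Its two sprung jaws (round noses, radius 4 mm, 6 mm ahead of the bore centre, 13 mm clear between them) each spread 1.5 mm to pass the 16 mm groove. The push rises to about 4 to 10 N some 12 to 4 mm before home; the last 3 mm go easily until the floor stops hard
- jar_coffee: glass jar of coffee with steel lid, 68 mm across, 140 mm high, origin under its centre; leave alone
- mug_b: white mug with blue dots, 92 x 127 mm, 93 mm high, origin under its centre; leave alone
- milk_jug: small white jug, 67 x 101 mm, 87 mm high, origin under its centre; leave alone
Mind the look-alikes: they are no part of the job. Several things have the shape of the clip; the one meant has the colours described above.

How it is judged:
On the way, in this order (a step that is already met when the one before it is completed fails the run):
1. the clip is picked up off the worktop (height (world z) of clip_bore above 0.06 m), for 0.1 s.
2. the clip sits home in the groove (horizontal distance between clip_bore and mill_groove below 0.0025 m and z of clip_bore in the frame of mill_groove between -0.0105 and 0.0185 m), for 0.2 s.
At the end, for the whole second after the job is handed in: the clip is released and at rest in the groove between boss and collar, its bore within 2.5 mm of the spindle axis, lying flat within 0.12 rad (all of step 2 and angle between clip_bore's own z axis and vertical below 0.12 rad and linear speed of clip below 0.02 m/s); the robot touches nothing.
It fails at once if the clip is pressed on any part of the mill with more than 30 N (contact force between clip and mill above 30 N).
It fails at once if the jar is moved more than 20 mm (distance of jar_coffee from where it was at the start of the episode above 0.02 m).
It fails at once if the mug is moved more than 20 mm (distance of mug_b from where it was at the start of the episode above 0.02 m).
It fails at once if the jug is moved more than 20 mm (distance of milk_jug from where it was at the start of the episode above 0.02 m).
It also fails if it takes over 53 s, if anything falls off the work surface, if the arm or the gripper's body presses on something with over 40 N, if the wrist force passes 120 N, or if a joint passes its speed limit or range.

## Working session

There is one attempt and no reset: what is moved stays moved. The work goes in short steps, Python scripts to look and compute and a tool call to move; the robot and the scene stay as the last step left them, time stands still between calls to the robot, and variables do not carry over. Pictures are saved under pics/ and viewed, at most 10 in all, crops included, and the job is handed in when it is done.

Besides the shell and the picture viewer there is one more tool, called as name(argument=value, ...) on one line, values as JSON. arm_command: Moves the arm, as the interface text tells. Its arguments: {"type":"object","properties":{"deltas":{"type":"string"},"grip":{"type":"number"},"squeeze":{"type":"number"}},"required":["deltas"]}

```bash
mkdir -p pics; ls
cat > h.py <<'E'
import numpy as np, cv2
from plant import state, camera, finish_job, pinch_z
def cam(n):
    c=camera(n); c['R']=np.array(c['R']); c['t']=np.array(c['t'])
    c['f']=192/np.tan(np.radians(c['fov_y'])/2); return c
def ray(c,u,v):
    d=c['R'].T@np.array([(u-c['cx'])/c['f'],(v-c['cy'])/c['f'],1]); return -c['R'].T@c['t'], d/np.linalg.norm(d)
def onz(c,u,v,z):
    o,d=ray(c,u,v); return o+d*(z-o[2])/d[2]
def proj(c,X):
    p=c['R']@np.array(X)+c['t']; return np.array([c['cx']+c['f']*p[0]/p[2],c['cy']+c['f']*p[1]/p[2]])
def save(n,im): cv2.imwrite(n,np.ascontiguousarray(im[...,::-1]))
def tri(c1,p1,c2,p2):
    o1,d1=ray(c1,*p1);o2,d2=ray(c2,*p2)
    s=np.linalg.lstsq(np.stack([d1,-d2],1),o2-o1,rcond=None)[0]
    a=o1+s[0]*d1;b=o2+s[1]*d2; return (a+b)/2,np.linalg.norm(a-b)
E
python3 - <<'E'
from h import *
import pickle
print(pinch_z,state())
cs={n:cam(n) for n in('side','top','wrist')}
pickle.dump(cs,open('c0.pkl','wb'))
for n,c in cs.items(): print(n,c['fov_y'],c['cx'],c['cy'],-c['R'].T@c['t'],c['R'][2])
save('pics/top0.png',cv2.resize(cs['top']['frame'],(800,600)))
save('pics/side0.png',cv2.resize(cs['side']['frame'],(800,600)))
E
```

```text
pics
0.0187 {'t': 0.0, 'joint_positions': array([ 1.17628887e+00,  9.18312636e-02,  1.23188786e+00, -4.87851071e-05,
        1.81978557e+00, -5.67045260e-02]), 'qd': array([ 0.00167635,  0.00011687, -0.00124925,  0.00386598, -0.00151904,
        0.00094271]), 'joint_efforts': array([-1.91274681e-03, -4.46458018e+01, -4.06440961e+01,  6.95117656e-02,
        2.95419339e-02, -1.20527743e-04]), 'tcp_pos': array([0.19875413, 0.56580853, 0.22152228]), 'tcp_rot': array([-3.13968101e+00, -6.11355287e-05,  2.80377769e+00]), 'ft_force': array([-0.23853328, -0.34781334, -0.05839555]), 'wrist_torque': array([ 0.01368325,  0.01882177, -0.02406831]), 'grip_force': 0.0, 'width': 0.08785007544498248}
side 49.24973217566979 250.28026459314705 192.34832307550982 [ 0.20701505 -1.03855667  0.67516587] [ 0.27045541  0.86446018 -0.42374811]
top 57.522848892579454 258.22520675349534 192.2652635348963 [0.4106572  0.07042581 1.18336577] [ 0.14454288 -0.00480741 -0.98948686]
wrist 69.0458516026763 255.8501456989133 193.80635806983722 [0.1348387  0.58918455 0.38440108] [ 0.2334677  -0.08471922 -0.96866686]
```

View pics/top0.png

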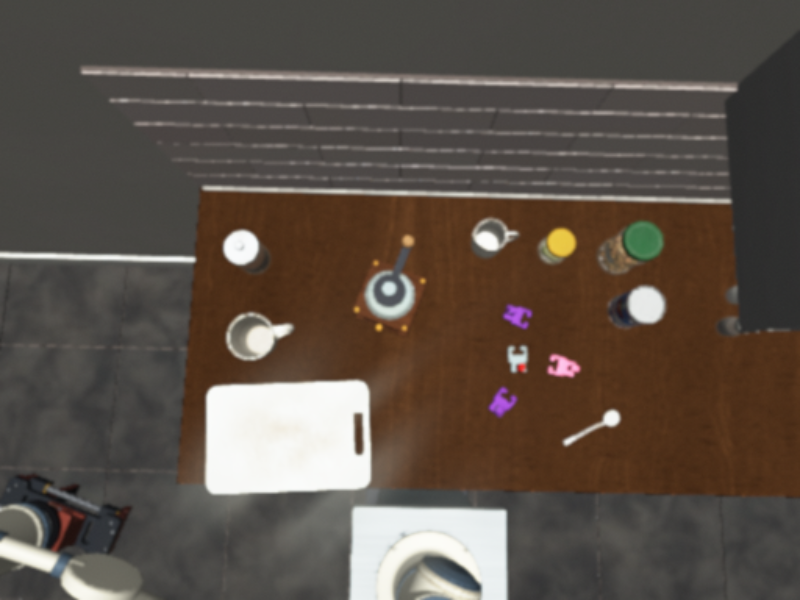

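View pics/side0.png

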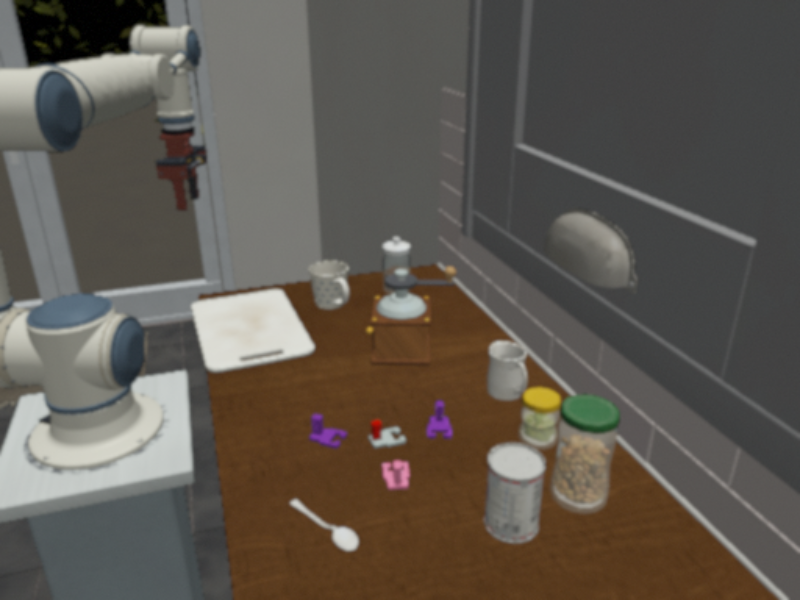

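The top view (800 px scale) shows the steel clip with the red tab at (517,358), its mouth towards +x. The look-alikes are purple at (517,316) and (502,402) and pink at (563,366), and the mill axis is near (390,293) with its crank towards (408,240). I choose the steel one with the red tab.

Run:
```python
from h import *
import pickle
cs=pickle.load(open('c0.pkl','rb'))
P={}
for n in('top','side'):
    c=cs[n]; f=c['frame'].astype(int)
    m=((f[...,0]>130)&(f[...,1]<80)&(f[...,2]<80)).astype(np.uint8)
    k,l,s,ce=cv2.connectedComponentsWithStats(m)
    for i in range(1,k):
        if s[i,4]>3: print(n,s[i],ce[i]); 
    i=1+np.argmax(s[1:,4]); P[n]=ce[i]
print(tri(cs['top'],P['top'],cs['side'],P['side']), onz(cs['top'],*P['top'],.03))
s=.64
print('bore',onz(cs['top'],517*s,352*s,.005),'mill axis',onz(cs['top'],390*s,289*s,.165),'knob',onz(cs['top'],408*s,240*s,.175))
print('mill tri',tri(cs['top'],(390*s,289*s),cs['side'],(401*s,272*s)))
t=cs['top']['frame']; save('pics/crop1.png',np.hstack([cv2.resize(t[205:253,300:364],(400,300),interpolation=cv2.INTER_CUBIC),cv2.resize(t[150:213,218:302],(400,300),interpolation=cv2.INTER_CUBIC)]))
```

```text
top [331 234   5   4  15] [332.66666667 235.2       ]
top [ 39 328   5  11  32] [ 40.9375 332.5   ]
side [238 268   6  10  32] [240.65625 271.15625]
(array([ 0.35310824,  0.55617281, -0.18692116]), np.float64(0.726373256280438)) [0.11854067 0.73493698 0.03      ]
bore [ 0.4766032  -0.18226841  0.005     ] mill axis [0.58056901 0.09143042 0.165     ] knob [0.67384733 0.05966572 0.175     ]
mill tri (array([0.57962897, 0.09070644, 0.18036654]), np.float64(0.0033078477273555404))
```

View pics/crop1.png

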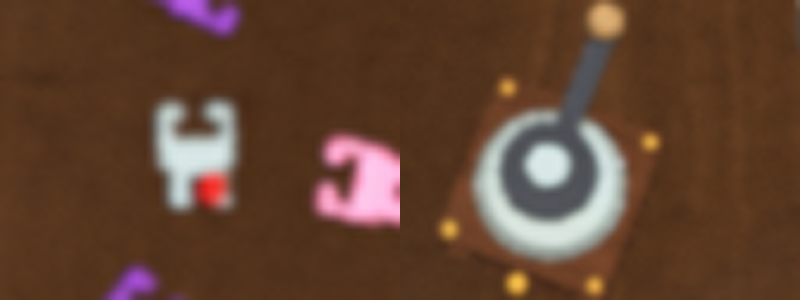

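Crop: left is the steel clip with its red tab at about (212,190) and mouth up (+x). Right is the mill axis at about (547,165), with the crank towards (605,20). Choice confirmed, so I'm moving above the clip for a wrist view.

arm_command(deltas="0 0 0 -9.7; 0 0 0 -9.7; -1.5 -5 0 0; -1.5 -5 0 0; -1.5 -5 0 0", grip=0.6)

```text
t: 0.78
tcp_pos: [0.2441, 0.4146, 0.2221]
tcp_rot: [-3.141, -0.0, -3.14]
ft_force: [0.8, 0.3, 0.7]
width: 0.0528
grip_force: 0.0
```

arm_command(deltas="-1.5 -5 0 0; -1.5 -5 0 0; -1.5 -5 0 0; -1.5 -5 0 0; -1.5 -5 0 0")

```text
t: 1.4
tcp_pos: [0.3192, 0.1646, 0.2225]
tcp_rot: [3.142, 0.0, -3.14]
ft_force: [0.0, -0.3, -0.2]
width: 0.0522
grip_force: 0.0
```

arm_command(deltas="-1.8 -5.2 0 0; -1.8 -5.2 0 0; -1.8 -5.2 0 0; -1.8 -5 0 0; -1.8 -5 0 0")

```text
t: 2.02
tcp_pos: [0.4096, -0.0916, 0.2226]
tcp_rot: [3.142, 0.0, -3.141]
ft_force: [1.2, 0.4, -0.3]
width: 0.0526
grip_force: 0.0
```

arm_command(deltas="-1.8 -5 0 0; -2 -5 0 0; 0 0 0 0; 0 0 0 0")

```text
t: 2.52
tcp_pos: [0.4472, -0.1894, 0.2223]
tcp_rot: [3.141, -0.001, -3.141]
ft_force: [-0.2, 0.1, 0.3]
width: 0.0527
grip_force: 0.0
```

```bash
cat > look.py <<'E'
from h import *
c=cam('wrist'); f=c['frame'].astype(int)
import pickle; pickle.dump(c,open('cw.pkl','wb'))
r,g,b=f[...,0],f[...,1],f[...,2]
m=((r>120)&(g<90)&(b<90)).astype(np.uint8)
k,l,s,ce=cv2.connectedComponentsWithStats(m)
for i in range(1,k):
    if s[i,4]>60: print('red',s[i],ce[i],onz(c,*ce[i],.041))
print(state()['tcp_pos'],state()['tcp_rot'])
E
python3 - <<'E'
from look import *
v=c['frame'].copy(); save('pics/w1.png',cv2.resize(v,(800,600)))
E
```

```text
red [256 168   7  13  61] [259.2295082  173.42622951] [ 0.44105069 -0.18462199  0.041     ]
red [434 223  37  19 167] [451.61077844 233.14371257] [0.52059618 0.06959384 0.041     ]
[ 0.44725764 -0.18893371  0.22271756] [ 3.14119918e+00 -4.59513861e-05 -3.14017508e+00]
```

View pics/w1.png

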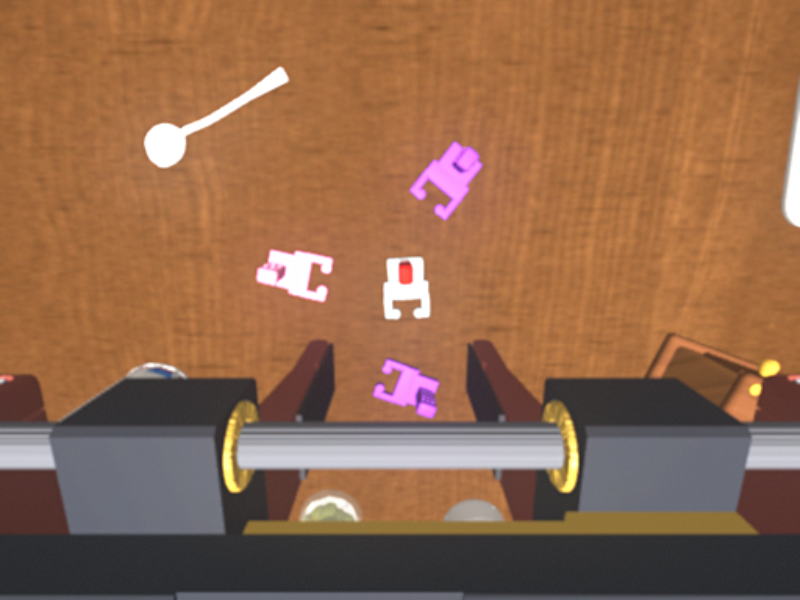

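The wrist view (800 px scale) shows the steel clip at (407,287) with its red tab at (405,271) and mouth pointing down (+x); the purple and pink clips stand round it. Now I'll measure its yaw and centre.

Run:
```python
from h import *
import pickle
c=pickle.load(open('cw.pkl','rb')); f=c['frame'].astype(int)
r,g,b=f[...,0],f[...,1],f[...,2]
w=((r>150)&(g>140)&(b>140)); red=(r>120)&(g<90)&(b<90)
m=(w|red).astype(np.uint8); m[:155]=0;m[212:]=0;m[:,:238]=0;m[:,284:]=0
q=np.argwhere(m)
print(q.min(0),q.max(0))
# row-wise edges on plate -> world
L=[];R=[]
for v in range(q[:,0].min()+2,q[:,0].max()-3):
    cols=np.where(m[v])[0]
    if len(cols)<5: continue
    L.append(onz(c,cols.min()-.5,v,.007)[:2]);R.append(onz(c,cols.max()+.5,v,.007)[:2])
L=np.array(L);R=np.array(R)
for E in(L,R): p=np.polyfit(E[:,0],E[:,1],1); print('slope',p[0],E[:,1].mean())
print('width',(R-L)[:,1].round(4))
ends=[onz(c,260,v,.007) for v in(q[:,0].min()-.5,q[:,0].max()+.5)]; print(ends)
# red foreshortening: corner extents at top
rr=red.astype(np.uint8).copy(); rr[:155]=0;rr[212:]=0;rr[:,:238]=0;rr[:,284:]=0
q=np.argwhere(rr); print(q.min(0),q.max(0)); top=q[q[:,0]<q[:,0].min()+8]; print(top.mean(0), q.mean(0))
print('top face y', onz(c,top[:,1].mean(),top[:,0].mean(),.041))
for v in range(q[:,0].min(),q[:,0].max()+1): print(v,np.where(rr[v])[0][[0,-1]],f[v,256:264,0])
```

```text
[164 245] [204 275]
slope -0.08169740788297106 -0.2029290741260167
slope 0.19333274308455822 -0.16484102791894054
width [0.0327 0.0328 0.0328 0.0328 0.0328 0.0329 0.0343 0.0329 0.033  0.033
 0.0316 0.0317 0.0317 0.0345 0.0387 0.0401 0.0401 0.0401 0.0416 0.0416
 0.0416 0.0417 0.0417 0.0418 0.0418 0.0418 0.0419 0.0419 0.0433 0.0434
 0.042  0.0421 0.0421 0.0421 0.0422]
[array([ 0.43344754, -0.18321226,  0.007     ]), array([ 0.49158008, -0.18293142,  0.007     ])]
[168 256] [180 262]
[170.9   259.225] [173.42622951 259.2295082 ]
top face y [ 0.43786082 -0.18464084  0.041     ]
168 [257 261] [159 152 154 150 146 145 188 254]
169 [256 262] [164 169 173 174 175 173 188 240]
170 [256 262] [238 252 255 255 255 255 247 238]
171 [256 262] [255 255 255 255 255 255 255 253]
172 [256 262] [255 255 255 255 255 255 255 255]
173 [256 262] [255 255 255 255 255 255 255 255]
174 [256 262] [255 255 255 255 255 255 255 255]
175 [256 262] [255 255 255 255 255 255 255 255]
176 [256 262] [255 255 255 255 255 255 255 255]
177 [256 262] [255 255 255 255 255 255 255 255]
178 [256 262] [255 255 255 255 255 255 255 255]
179 [256 262] [255 255 255 255 255 255 255 255]
180 [257 262] [255 255 255 255 255 255 255 255]
```

arm_command(deltas="0.3 0.4 5 0; 0 0 5 0; 0 0 5 0; 0 0 4 0; 0 0 2.2 0")

```text
t: 3.2
tcp_pos: [0.4434, -0.1837, 0.0087]
tcp_rot: [3.141, -0.002, -3.139]
ft_force: [-0.0, 0.1, 0.2]
width: 0.0527
grip_force: 0.0
```

arm_command(deltas="0 0 0 0; 0 0 0 0; 0 0 0 0; 0 0 0 0; 0 0 0 0", grip=0, squeeze=30)

```text
t: 3.82
tcp_pos: [0.4449, -0.1858, 0.0116]
tcp_rot: [-3.141, 0.001, -3.141]
ft_force: [-0.3, 0.8, 3.1]
width: 0.012
grip_force: 30.0
```

arm_command(deltas="0 0 -3 0; 0 0 -5 0; 0 0 -5 0; 0 0 -5 0; 0 0 -5 0")

```text
t: 4.45
tcp_pos: [0.4442, -0.1857, 0.2421]
tcp_rot: [-3.142, -0.0, -3.141]
ft_force: [0.2, -0.4, -1.2]
width: 0.0122
grip_force: 30.0
```

arm_command(deltas="0 5 -1 9.4; 0 5 0 9.4; 0 0 0 0; 0 0 0 0")

```text
t: 4.95
tcp_pos: [0.4524, -0.0867, 0.2503]
tcp_rot: [-3.141, -0.0, 2.817]
ft_force: [0.8, -0.3, -0.4]
width: 0.0119
grip_force: 30.0
```

Run:
```python
from look import *
save('pics/w2.png',cv2.resize(c['frame'],(800,600)))
```

```text
red [388 200  27  14 232] [398.29741379 205.75      ] [0.55755765 0.08693908 0.041     ]
red [473 214  10  10  69] [478.04347826 217.60869565] [0.6103426  0.18958853 0.041     ]
red [245 242  22  28 584] [255.62328767 255.30136986] [ 0.56594506 -0.12512847  0.041     ]
[ 0.45235853 -0.08709896  0.25023882] [-3.14099321e+00 -7.13446549e-04  2.81523560e+00]
```

View pics/w2.png

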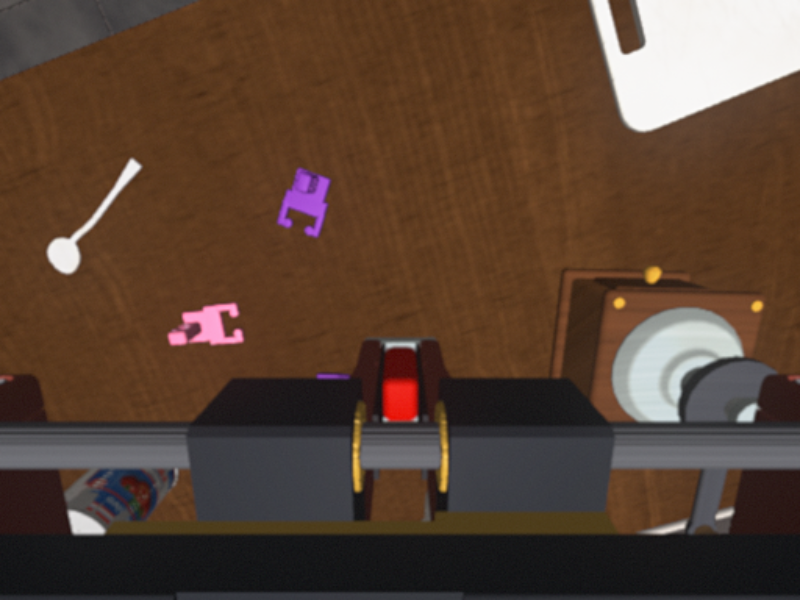

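The tab is held squarely at (400,385) with the pads on its sides, and the mill's box edges are aligned with the tool yaw. The collar is half hidden at (745,405), so I'm moving forward to see it clearly.

arm_command(deltas="-4 1.5 0 0; -4 1.5 0 0; 0 0 0 0; 0 0 0 0")

```text
t: 5.5
tcp_pos: [0.5374, -0.0847, 0.2502]
tcp_rot: [-3.141, -0.001, 2.813]
ft_force: [-0.2, -1.1, -0.5]
width: 0.012
grip_force: 30.0
```

Run:
```python
from look import *
save('pics/w3.png',cv2.resize(c['frame'][100:340,192:],None,fx=2.5,fy=2.5,interpolation=cv2.INTER_CUBIC))
```

```text
red [340 116   6  43  62] [342.20967742 137.27419355] [0.52705894 0.03815179 0.041     ]
red [345 165  17  26 142] [353.42957746 179.52816901] [0.58662172 0.03853544 0.041     ]
red [244 223  24  46 973] [255.69886948 246.28057554] [ 0.63703261 -0.11868656  0.041     ]
red [ 48 258  20  12  97] [ 58.43298969 264.07216495] [ 0.57072468 -0.40280391  0.041     ]
[ 0.53722403 -0.08452184  0.25089022] [-3.14132559e+00 -6.99325463e-05  2.81341341e+00]
```

View pics/w3.png

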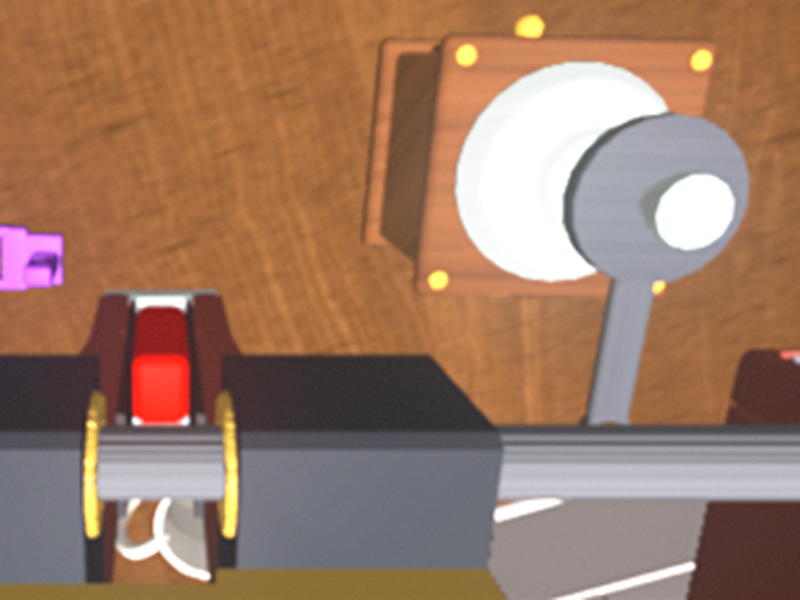

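The crop shows the boss disc centred near (659,197), the collar top near (695,211) and the top of the held red tab near (160,388). I'll fit the two discs and solve for axis and height, given that the collar top is 17 mm above the boss top.

Run:
```python
from h import *
import pickle
from scipy.optimize import least_squares
c=pickle.load(open('cw.pkl','rb')); f=c['frame'].astype(int)
r,g,b=f[...,0],f[...,1],f[...,2]
def px(x,y): return 192+(x+.5)/2.5-.5,100+(y+.5)/2.5-.5
# collar: bright blob near
cx,cy=px(695,211)
m=((r>215)&(g>215)&(b>215)).astype(np.uint8)
k,l,s,ce=cv2.connectedComponentsWithStats(m); i=l[int(cy),int(cx)]; print('collar',s[i],ce[i])
cnt=max(cv2.findContours((l==i).astype(np.uint8),0,1)[0],key=len); print(cv2.fitEllipse(cnt))
pc=np.array(cv2.fitEllipse(cnt)[0])
# boss: grey-blue, edge points by radial scan
bx,by=px(659,197); pts=[]
gray=((b>=r-5)&(r<190)).astype(np.uint8)
for a in np.radians(list(range(-75,61,5))+list(range(120,285,5))):   # skip crank(below)
    for q in np.arange(28,44,.25):
        u,v=bx+q*np.cos(a),by+q*np.sin(a)
        if not gray[int(round(v)),int(round(u))]: pts.append((u,v)); break
pts=np.array(pts,np.float32); (e)=cv2.fitEllipse(pts); print('boss',e,len(pts))
w=lambda h:np.array([onz(c,u,v,h)[:2] for u,v in pts])
def circ(h):
    P=w(h); s=least_squares(lambda q:np.hypot(P[:,0]-q[0],P[:,1]-q[1])-q[2],[*P.mean(0),.032],loss='soft_l1',f_scale=.001); return s.x
for h in(.143,.149,.155,.161,.167): print(h,circ(h).round(4),'collar',onz(c,*pc,h+.017)[:2].round(4))
st=pickle.load(open('c0.pkl','rb'))['top']
# held tab top face in wrist: bright red
mr=((r>200)&(g<70)&(b<70)).astype(np.uint8); mr[:,:230]=0;mr[:,285:]=0
q=np.argwhere(mr); print('tab',q.min(0),q.max(0))
T=np.array([.5372,-.0845,.2509]);psi=2.8134
for v in(q[:,0].min()-.5,q[:,0].max()+.5):
  X=onz(c,(q[:,1].min()+q[:,1].max())/2,v,T[2]+.0294)-T; print('tab tool x,y',X[0]*np.cos(psi)+X[1]*np.sin(psi), X[0]*np.sin(psi)-X[1]*np.cos(psi))
cs=pickle.load(open('c0.pkl','rb'))
for n in('top','side'):
  C=cs[n];F=C['frame'].astype(int).min(2); 
  p=proj(C,[.58,.091,.172]).astype(int); print(n,p)
  print(F[p[1]-8:p[1]+9,p[0]-9:p[0]+10])
```

```text
collar [454 170  32  30 721] [469.53814147 184.36893204]
((469.5465393066406, 184.36045837402344), (26.662500381469727, 32.448585510253906), 50.47356033325195)
boss ((451.9822692871094, 178.10923767089844), (63.06675720214844, 75.7183837890625), 52.11592102050781) 61
0.143 [0.5861 0.1022 0.0339] collar [0.5894 0.107 ]
0.149 [0.5836 0.0986 0.0331] collar [0.5866 0.103 ]
0.155 [0.5811 0.0949 0.0324] collar [0.5839 0.099 ]
0.161 [0.5786 0.0913 0.0316] collar [0.5811 0.095 ]
0.167 [0.5761 0.0876 0.0309] collar [0.5784 0.091 ]
tab [242 245] [268 267]
tab tool x,y 0.008480128414259713 0.0004033013375323467
tab tool x,y -0.006869108558960547 0.0004167043074984073
top [249 184]
[[142 169 169 154 139 126 111  99  97  97  91  82  78  78  87 114 151 167
  153]
 [171 174 158 127 104  92  84  80  79  81  79  76  76  78  85 115 160 187
  188]
 [174 159 129  98  84  79  79  79  79  79  78  77  78  77  79 103 145 183
  197]
 [164 130  99  83  81  83  91  98 102 101  95  88  81  77  77  86 114 158
  192]
 [139 102  82  79  83 100 129 152 157 156 145 125  99  80  78  79  90 126
  172]
 [114  87  80  8
[... 1649 characters left out ...]
 108 120 126 129 124 113 101  92  88  83  75
   59]
 [ 81  88  91  91  88  88  90  97 104 110 111 110 100  91  87  88  86  86
   77]
 [ 85  89  89  89  89  88  89  94 102 109 111 107  98  89  86  86  86  85
   85]
 [ 82  87  90  89  88  88  89  92 100 105 106 103  95  88  86  87  86  85
   83]
 [ 71  80  86  86  88  87  89  89  91  95  94  92  89  86  85  85  84  83
   76]
 [ 58  64  74  78  84  86  86  86  87  86  87  86  85  84  82  81  77  74
   67]
 [ 54  52  59  65  70  73  76  79  79  80  77  78  76  75  74  70  62  62
   54]
 [ 58  53  53  54  55  57  58  60  62  61  63  61  61  60  61  56  52  46
   40]
 [ 68  64  62  59  55  53  55  58  56  60  61  62  65  64  55  46  40  33
   31]]
```

Run:
```python
from h import *
import pickle
w=pickle.load(open('cw.pkl','rb')); cs=pickle.load(open('c0.pkl','rb')); t,s=cs['top'],cs['side']
F=t['frame'].astype(float).min(2)[178:193,242:257]; W=np.clip(F-90,0,120); 
v,u=np.mgrid[178:193,242:257]; pt=((u*W).sum()/W.sum(),(v*W).sum()/W.sum())
F=s['frame'].astype(float).min(2)[170:177,250:263]; W=np.clip(F-105,0,90); v,u=np.mgrid[170:177,250:263]; ps=((u*W).sum()/W.sum(),(v*W).sum()/W.sum())
pw=(469.55,184.36); print(pt,ps)
print('wt',tri(w,pw,t,pt),'ws',tri(w,pw,s,ps),'ts',tri(t,pt,s,ps))
# knob direction (top)
f=t['frame'].astype(int); m=((f[...,0]>170)&(f[...,2]<140)&(f[...,1]>110)).astype(np.uint8)
k,l,st,ce=cv2.connectedComponentsWithStats(m)
for i in range(1,k):
    if st[i,4]>3 and 220<ce[i][0]<280: print(st[i],ce[i], onz(t,*ce[i],.182)[:2], onz(t,*ce[i],.1)[:2])
for h in(.165,.172,.179,.184): print(h,onz(w,*pw,h)[:2],onz(t,*pt,h)[:2],onz(s,*ps,h)[:2])
```

```text
(np.float64(248.60922485586164), np.float64(184.08366431774505)) (np.float64(256.46434683399883), np.float64(173.56816885339418))
wt (array([0.58062984, 0.09411737, 0.17928204]), np.float64(0.00014881524538614384)) ws (array([0.58069585, 0.09302092, 0.18100262]), np.float64(0.0017207343109091138)) ts (array([0.58111891, 0.09388329, 0.18079762]), np.float64(0.001377610238111319))
[258 151   7   6  32] [260.6875  153.46875] [0.67238413 0.06102086] [0.69381647 0.0602507 ]
[239 167   3   3   5] [240. 168.] [0.62724311 0.12046593] [0.64497893 0.12456362]
[269 179   3   2   6] [270.  179.5] [0.59530066 0.03219131] [0.61042077 0.02906036]
[227 197   3   3   7] [228.         197.71428571] [0.53890956 0.15234762] [0.54941191 0.15905605]
[241 208   3   4  10] [242.  209.2] [0.50665587 0.1109909 ] [0.51451702 0.1143127 ]
[257 209   3   2   6] [258.  209.5] [0.50690389 0.06503614] [0.51478536 0.06459479]
0.165 [0.58710584 0.10369368] [0.58311751 0.09442408] [0.59383712 0.13014821]
0.172 [0.58389645 0.09901134] [0.58193206 0.09425912] [0.58852953 0.11411238]
0.179 [0.58068706 0.094329  ] [0.58074661 0.09409416] [0.58322193 0.09807655]
0.184 [0.57839463 0.09098447] [0.57989986 0.09397633] [0.57943079 0.08662238]
```

arm_command(deltas="1.9 4.6 0 0; 1.9 4.6 0 0; 1.9 4.6 0 0; 2 4.5 0 0; 0 0 0 0")

```text
t: 6.18
tcp_pos: [0.5227, 0.1166, 0.2518]
tcp_rot: [3.14, 0.001, 2.819]
ft_force: [-1.2, -0.8, -1.6]
width: 0.0116
grip_force: 30.0
```

arm_command(deltas="0 0 3 0; 0 0 2 0; 0 0 0.8 0; 0 0 0 0; 0 0 0 0")

```text
t: 6.8
tcp_pos: [0.5242, 0.1139, 0.1941]
tcp_rot: [3.141, 0.002, 2.814]
ft_force: [-0.0, -0.2, -0.8]
width: 0.0119
grip_force: 30.0
```

Run:
```python
from h import *
s=state();T=s['tcp_pos'];psi=s['tcp_rot'][2]
A=np.array([.5807,.0940]);d=T[:2]-A;print(T,s['tcp_rot'],s['ft_force'],'tool x,y of TCP rel axis',d[0]*np.cos(psi)+d[1]*np.sin(psi),d[0]*np.sin(psi)-d[1]*np.cos(psi))
c=cam('side');p=proj(c,[.56,.10,.18]).astype(int);save('pics/s2.png',cv2.resize(c['frame'][p[1]-45:p[1]+45,p[0]-60:p[0]+60],(800,600),interpolation=cv2.INTER_CUBIC))
```

```text
[0.52424953 0.11394288 0.19405186] [3.14075125e+00 1.89790935e-03 2.81369241e+00] [-0.0067579  -0.20436109 -0.82894789] tool x,y of TCP rel axis 0.05986555034968541 0.0007001331368185724
```

View pics/s2.png

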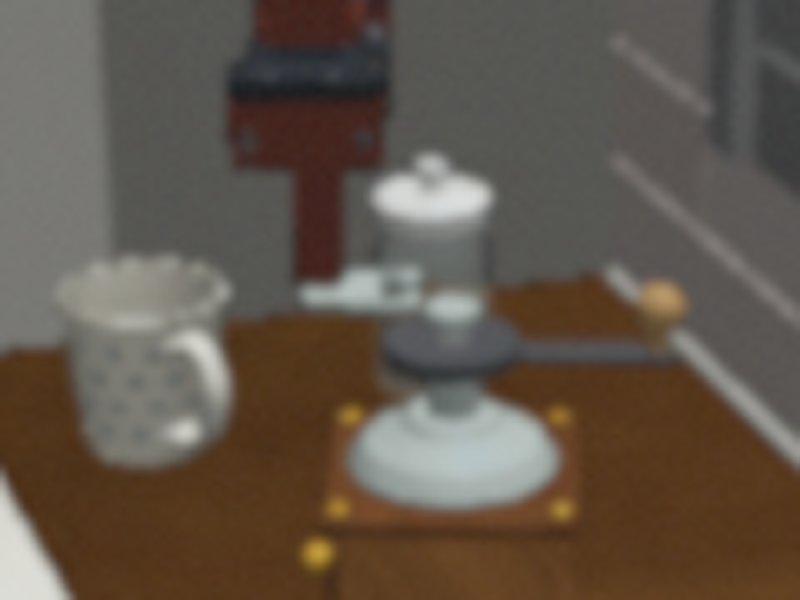

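The view shows the clip flat at (370,288), just above and left of the collar at (453,305). I'm backing off 3 mm and lowering to feel for the boss.

arm_command(deltas="0.3 -0.1 0.4 0; 0 0 0.4 0; 0 0 0.4 0; 0 0 0 0; 0 0 0 0")

```text
t: 7.48
tcp_pos: [0.5207, 0.1144, 0.1806]
tcp_rot: [-3.142, -0.0, 2.814]
ft_force: [-0.1, 0.1, -0.4]
width: 0.0118
grip_force: 30.0
```

arm_command(deltas="0 0 0.1 0; 0 0 0.1 0; 0 0 0 0")

```text
t: 7.85
tcp_pos: [0.5207, 0.1144, 0.1785]
tcp_rot: [-3.142, -0.0, 2.814]
ft_force: [0.4, 0.4, -0.3]
width: 0.0122
grip_force: 30.0
```

arm_command(deltas="0 0 0.1 0; 0 0 0.1 0; 0 0 0 0")

```text
t: 8.22
tcp_pos: [0.5206, 0.1144, 0.1765]
tcp_rot: [-3.141, -0.0, 2.814]
ft_force: [0.5, 0.6, -1.0]
width: 0.0117
grip_force: 30.0
```

arm_command(deltas="0 0 0.1 0; 0 0 0 0")

```text
t: 8.48
tcp_pos: [0.5207, 0.1144, 0.1756]
tcp_rot: [-3.142, -0.0, 2.814]
ft_force: [-0.2, 0.8, -0.8]
width: 0.0117
grip_force: 30.0
```

arm_command(deltas="0 0 0.1 0; 0 0 0 0")

```text
t: 8.72
tcp_pos: [0.5208, 0.1144, 0.175]
tcp_rot: [3.141, 0.0, 2.814]
ft_force: [-1.1, -0.0, 1.6]
width: 0.0115
grip_force: 30.0
```

arm_command(deltas="0 0 0.05 0; 0 0 0 0")

```text
t: 8.98
tcp_pos: [0.5208, 0.1145, 0.1749]
tcp_rot: [3.141, 0.001, 2.814]
ft_force: [-2.7, 1.2, 4.6]
width: 0.0121
grip_force: 30.0
```

Contact at TCP z ≈ 0.175, which puts the boss top near 0.163 as measured. I'm lifting 1 mm and sliding in.

arm_command(deltas="0 0 -0.1 0; 0 0 0 0; -0.3 0 0 0; -0.3 0 0 0; 0 0 0 0")

```text
t: 9.6
tcp_pos: [0.5267, 0.1123, 0.175]
tcp_rot: [-3.142, 0.0, 2.814]
ft_force: [-0.6, 0.3, 2.6]
width: 0.0121
grip_force: 30.0
```

arm_command(deltas="-0.3 0 0 0; -0.3 0 0 0; 0 0 0 0")

```text
t: 9.98
tcp_pos: [0.5324, 0.1103, 0.175]
tcp_rot: [-3.142, 0.0, 2.814]
ft_force: [-0.6, 0.9, 1.2]
width: 0.012
grip_force: 30.0
```

arm_command(deltas="-0.2 0 0 0; -0.2 0 0 0; 0 0 0 0")

```text
t: 10.35
tcp_pos: [0.5356, 0.1092, 0.1751]
tcp_rot: [-3.141, -0.001, 2.814]
ft_force: [-3.3, 0.5, 2.9]
width: 0.0121
grip_force: 30.0
```

arm_command(deltas="-0.15 0 0 0; -0.15 0 0 0; 0 0 0 0")

```text
t: 10.72
tcp_pos: [0.5378, 0.1082, 0.1751]
tcp_rot: [-3.141, -0.002, 2.814]
ft_force: [-5.9, 0.6, 3.0]
width: 0.0117
grip_force: 30.0
```

arm_command(deltas="-0.15 0 0 0; -0.15 0 0 0; 0 0 0 0")

```text
t: 11.1
tcp_pos: [0.5405, 0.1069, 0.1751]
tcp_rot: [-3.14, -0.002, 2.814]
ft_force: [-8.0, 0.2, 4.6]
width: 0.0118
grip_force: 30.0
```

arm_command(deltas="-0.15 0 0 0; 0 0 0 0")

```text
t: 11.35
tcp_pos: [0.542, 0.1064, 0.1751]
tcp_rot: [-3.14, -0.002, 2.814]
ft_force: [-7.0, 0.3, 3.6]
width: 0.0117
grip_force: 30.0
```

arm_command(deltas="-0.15 0 0 0; 0 0 0 0")

```text
t: 11.6
tcp_pos: [0.5437, 0.1058, 0.1751]
tcp_rot: [-3.14, -0.001, 2.814]
ft_force: [-5.9, -1.5, 3.8]
width: 0.0118
grip_force: 30.0
```

arm_command(deltas="-0.15 0 0 0; 0 0 0 0")

```text
t: 11.85
tcp_pos: [0.5457, 0.1052, 0.1751]
tcp_rot: [-3.14, 0.0, 2.814]
ft_force: [-4.4, -2.7, 1.7]
width: 0.0116
grip_force: 30.0
```

arm_command(deltas="-0.1 0 0 0; 0 0 0 0")

```text
t: 12.1
tcp_pos: [0.5469, 0.1051, 0.175]
tcp_rot: [-3.141, 0.0, 2.814]
ft_force: [-2.6, -3.2, 1.6]
width: 0.0118
grip_force: 30.0
```

arm_command(deltas="-0.1 0 0 0; 0 0 0 0")

```text
t: 12.35
tcp_pos: [0.5476, 0.1051, 0.1751]
tcp_rot: [-3.141, -0.0, 2.814]
ft_force: [-3.2, -2.5, 3.0]
width: 0.012
grip_force: 30.0
```

arm_command(deltas="-0.1 0 0 0; 0 0 0 0")

```text
t: 12.6
tcp_pos: [0.5478, 0.1051, 0.1751]
tcp_rot: [-3.141, -0.002, 2.815]
ft_force: [-7.0, -2.3, 2.9]
width: 0.0117
grip_force: 30.0
```

arm_command(deltas="-0.1 0 0 0; 0 0 0 0; 0 0 0 0")

```text
t: 12.98
tcp_pos: [0.5479, 0.105, 0.1752]
tcp_rot: [-3.141, -0.004, 2.815]
ft_force: [-10.2, -1.4, 4.5]
width: 0.0121
grip_force: 30.0
```

Run:
```python
from h import *
c=cam('side');p=proj(c,[.56,.10,.18]).astype(int);save('pics/s3.png',cv2.resize(c['frame'][p[1]-45:p[1]+45,p[0]-60:p[0]+60],(800,600),interpolation=cv2.INTER_CUBIC))
```

```text
(no output)
```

View pics/s3.png

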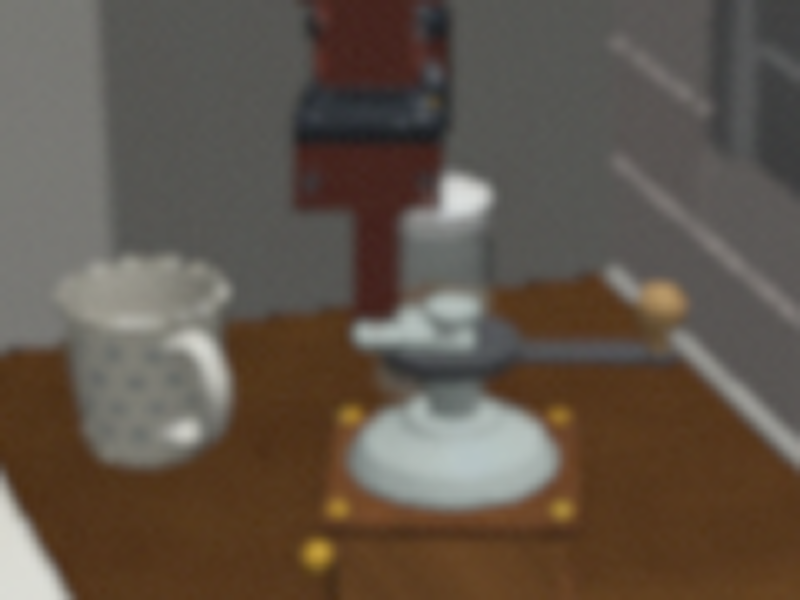

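The plate lies on the boss under the collar at (453,315), jaws past the spindle, and the force climbs against a hard stop. Relieving the load and releasing.

arm_command(deltas="0.25 0 -0.05 0; 0 0 0 0", squeeze=5)

```text
t: 13.28
tcp_pos: [0.5477, 0.1053, 0.1753]
tcp_rot: [3.141, 0.001, 2.814]
ft_force: [0.7, -2.4, -1.6]
width: 0.0124
grip_force: 5.0
```

arm_command(deltas="0 0 0 0; 0 0 0 0; 0 0 0 0; 0 0 0 0", grip=0.5)

```text
t: 13.78
tcp_pos: [0.5473, 0.1055, 0.1757]
tcp_rot: [3.141, 0.0, 2.814]
ft_force: [-0.1, 0.2, 0.5]
width: 0.0432
grip_force: 0.0
```

arm_command(deltas="0 0 -1 0; 0 0 -3 0; 0 0 -4 0; 0 0 -4 0; 0 0 0 0")

```text
t: 14.4
tcp_pos: [0.5481, 0.1055, 0.3008]
tcp_rot: [3.138, 0.007, 2.814]
ft_force: [-0.3, -0.3, -0.5]
width: 0.0444
grip_force: 0.0
```

arm_command(deltas="-5 -2 0 0; -5 -3 0 0; -2 -4 0 0; 0 -5 0 0; 0 0 0 0")

```text
t: 15.02
tcp_pos: [0.6151, -0.0689, 0.2947]
tcp_rot: [-3.141, -0.001, 2.81]
ft_force: [0.9, 0.1, 0.6]
width: 0.0437
grip_force: 0.0
```

Run:
```python
from look import *
print(proj(c,[.5807,.094,.18]))
save('pics/w4.png',cv2.resize(c['frame'],(800,600),interpolation=cv2.INTER_CUBIC))
```

```text
red [493  28  19  11 109] [504.10091743  32.77981651] [0.54882644 0.30577461 0.041     ]
red [403  47  33  26 632] [419.19620253  59.46677215] [0.54444939 0.19206384 0.041     ]
red [ 35 202  19  18 102] [ 45.47058824 210.16666667] [ 0.56943125 -0.40168436  0.041     ]
[ 0.61548024 -0.06702696  0.29497339] [ 3.14149179e+00 -1.03548119e-03  2.81164280e+00]
[406.46195348 103.33818169]
```

View pics/w4.png

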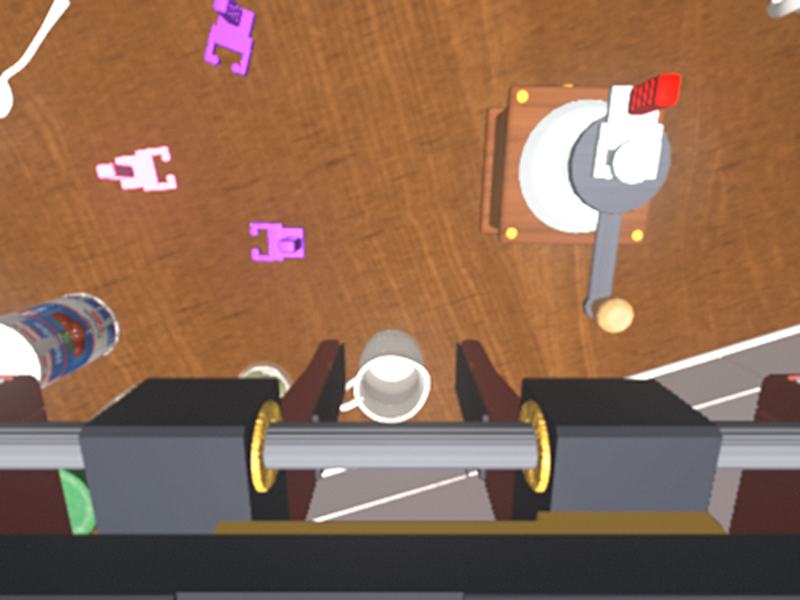

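The wrist view shows the clip seated flat round the spindle, collar at (632,160) over its bore and red tab at (660,92). The jug at (393,375) is clear of the gripper. One numeric check, then hand in.

Run:
```python
from h import *
import pickle
c=pickle.load(open('cw.pkl','rb')); X=onz(c,668*.64,90*.64,.204)[:2]
d=np.array([.9466,-.3223]); A=onz(c,632*.64,160*.64,.180)[:2]; e=A-X
print(X,A,'along',e@d,'lateral',e@[-d[1],d[0]])
if abs(e@d-.035)<.004 and np.linalg.norm(A-[.5807,.094])<.004: print(finish_job())
```

```text
[0.54793841 0.10569153] [0.57925348 0.09239693] along 0.03392769331193502 lateral -0.0024918200905873975
the job is handed in; nothing more can be done
None
```

The red-tabbed clip was pushed under the collar to a hard stop in the groove, released and handed in. The last wrist-camera check put its tab 33.9 mm behind the spindle axis (35 mm expected) and about 2.5 mm off to the side (hand-picked pixels). The highest wrist force I read was about 11 N, and the job returned no verdict.

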